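Clear the manifold face and offer up its cover plate

TASK

A stopper and a bolt have been left standing on the bolting face of the manifold block: first put each of them into the glass dish that already holds one of its kind, while the cover plate stays where it lies. Then lift the cover plate by its bar handle and hold it level about a centimetre above the block, clear of it, with each of its three holes over its own threaded hole, so that I can start the bolts: finish while still holding it there, steady, and do not put it down. Leave the chuck key, the tape roll and the forceps alone.

Things in the scene. Friction and masses are not known exactly. Their poses are not given: they have to be found in the camera images.
- block: aluminium manifold block fixed to the bench, 150 (x) x 100 (y) x 50 mm, flat top with three threaded holes 10 mm wide (nothing is to enter them); two brass hose barbs stick out 24 mm from its +x face. Origin: centre of its underside; z up. The stopper and the bolt start standing on its top, about 60 mm apart along its x, either one at either end.
- thread_0 (a point): mouth, on the block's top, of the single threaded hole at the end away from the hose barbs: block frame (-58, 0, 50) mm; mates with hole_0
- thread_1 (a point): mouth of a threaded hole at the hose-barb end: block frame (58, 35, 50) mm; mates with hole_1
- thread_2 (a point): mouth of the other threaded hole at the hose-barb end: block frame (58, -35, 50) mm; mates with hole_2
- plate: loose aluminium cover plate 150 (x) x 100 (y) x 6 mm, 0.25 to 0.5 kg, flat on the bench, three 12 mm through holes (one at one end, two at the other; fits one way round). Steel bar handle along its x over its middle and centre of mass: 80 long, 10 wide, 14 mm high, underside 34 and top 48 mm above the plate's underside, on posts 68 mm apart. Origin: centre of its underside; z up.
- hole_0 (a point): underside of the plate's single hole: plate frame (-58, 0, 0) mm
- hole_1 (a point): underside of a hole of the plate's pair: plate frame (58, 35, 0) mm
- hole_2 (a point): underside of the other hole of the plate's pair: plate frame (58, -35, 0) mm
- stopper: the stopper to be put away: tapered tan rubber stopper, 24 mm in diameter at the wide end, 22 mm tall, about 12 g, standing with the wide end up. Origin: centre of its underside; z up.
- bolt: the bolt to be put away: hex bolt, plain steel, standing on its head: six-sided head 16 mm across the flats (19 mm over the corners) and 7 mm high, shank 10 mm in diameter and 33 mm long above it, 40 mm tall in all, 30 g. Origin: centre of the head's underside; z along the shank.
- dish_stoppers: round shallow glass dish, 88 mm in diameter outside, about 80 mm inside, rim 14 mm high, inner floor 2 mm up, loose, 120 g; origin: centre of its underside, z up. The part already in it stands 19 to 25 mm from the dish's centre, so the other side is free; this one holds a stopper.
- dish_bolts: round shallow glass dish, 88 mm in diameter outside, about 80 mm inside, rim 14 mm high, inner floor 2 mm up, loose, 120 g; origin: centre of its underside, z up. The part already in it stands 19 to 25 mm from the dish's centre, so the other side is free; this one holds a bolt.
- stopper_in_dish: stays in its dish: tapered tan rubber stopper, 24 mm in diameter at the wide end, 22 mm tall, about 12 g, standing with the wide end up. Origin: centre of its underside; z up.
- bolt_in_dish: stays in its dish: hex bolt, plain steel, standing on its head: six-sided head 16 mm across the flats (19 mm over the corners) and 7 mm high, shank 10 mm in diameter and 33 mm long above it, 40 mm tall in all, 30 g. Origin: centre of the head's underside; z along the shank.
- chuck_key: bystander: black T-shaped drill chuck key, 52 x 80 x 15 mm, lying on the bench. Origin: about the middle of its underside.
- tape_roll: bystander: roll of tape, 98 mm across, 25 mm high. Origin: centre of its underside.
- forceps: bystander: steel forceps, 117 mm long, 16 mm wide, 8 mm high. Origin: centre of the underside; length along y.
There are look-alikes about, which are no part of the job. Leave any orange or purple look-alike of the dish_stoppers alone.

How it is judged:
By the outcome, as a careful person would: the job done as asked, in the order asked, and still so for the second after the job is handed in, while the arm keeps its last pose, push and grip.
It also fails if it takes over 72 s, if anything falls off the work surface, if the arm or the gripper's body presses on something with over 40 N, if the wrist force passes 120 N, or if a joint passes its speed limit or range.

ROBOT

A 6-joint arm with a two-finger parallel gripper is mounted at the origin on a cart in front of the work surface, level with it; the furniture and walls round the work are solid. World frame = base frame: x ahead of the robot, y to its left, z up, the work surface at z = 0. Lengths are in m, angles in degrees, forces in N, time in s.
With the tool pointing down it reaches from about 0.35 to 0.95 m from the base axis. Payload 17.4 kg.
Tool frame: the origin (TCP) lies midway between the tips of the shut fingers; the grasp point (between the pads) lies 19 mm behind it (manip.pinch_z is the distance from the TCP to the grasp point, in m); z points along the fingers, y is the line along which they close (so a half turn about z gives the same grasp; the last joint's range is limited). The gripper opens to 93 mm and grips with 3 to 60 N. Pads are 15 mm wide; open, the fingers measure 128 mm over their backs; the gripper's body (75 mm by 188 mm) begins 65 mm behind the grasp point.
Start: joints at [-72.697, 6.646, 82.598, -0, 90.757, -2.166], TCP at [0.225, -0.636, 0.219] pointing down, gripper open.
Joint ranges: [-162.19, 162.19], [-47.58, 125.68], [4.15, 143.07], [-65.23, 245.23], [0.69, 171.88], [-170.13, 170.13]. Speed limits (degrees/s): [108.29, 108.29, 127.2, 180, 180, 180].

INTERFACE

Orientations are given as a 3x3 rotation matrix whose columns are the frame's x, y, z axes.
In Python, from workcell import manip gives the robot as it stands. The module is installed in compiled form; this text tells all that it offers.
- The arm moves only by the tool step_arm, never from a script. Its argument "plan" is a list of rows, each a list of 7 numbers: the shift along the tool's x, y, z in mm, then the turn, a rotation vector about the tool's x, y, z in rad, then the opening, from 0 (shut) to 1 (fully open). A call has 1 to 5 rows; each row is the pose to reach, as a shift and turn from the pose commanded when the call began, along the tool's axes at that moment; what a row does not reach only later rows make up. A row lasts 1/10 s, in which the tool goes at most 50 mm and 8.59 degrees, less where a joint would pass 70% of its speed; a pose out of reach is approached as far as the arm can. A call with a gripper value outside its range is refused whole. The fingers move at their own pace and stop on an object; "force" is the grip in N (left out, the last holds). Time passes only in rows, so rows that repeat a pose let the fingers close. It gives the time, the measured TCP pose, the force, the opening and the grip force at its end, in the units of the state.
- manip.get_obs(): the state, without advancing time (a new reading comes with each control period).
- manip.snapshot(name): name is "side" or "top" or "wrist"; returns a dict with "img" (400x640x3 uint8, red, green, blue), "intrinsics" (3x3 intrinsics, pixels), "k1" (the pictures are not rectified: a ray, as slopes to the right and down, at radius r is drawn at 1 + k1 r^2 times it, then the intrinsics apply), "xyz" and "attitude" of the camera in the world; the wrist camera has in their place "hand_eye" (4x4, takes a point from camera to tool coordinates, whose origin is the TCP and whose axes are the flange's). Camera axes: x right, y down, z forward; pixel columns grow to the right and rows downward; lengths in m; the calibration is good to about 2 mm. A picture is of the moment at which its call begins: read the wrist's pose just before it. There is no depth.
- manip.job_done(): hands the job in; it is judged then, once.
The state is a dict: "t": time; "q": joint angles; "joint_velocities": joint speeds; "joint_torque": joint torques, N m; "ee_pos": TCP position; "tcp_rot": TCP orientation; "wrist_force": force on the tool from outside, world axes, zero at the start; "moment": the same for the moment, N m; "grip_width": finger opening in m; "gripper_force": force on a finger pad.
Only numpy, scipy, OpenCV 4.12 (cv2) and the standard library are available. Lean on these libraries where they do the work, as an engineer would, in place of code of your own. Each camera call takes 0.05 s, during which the arm holds its last target. There are 200 camera calls.

## Working session

There is one attempt and no reset: what is moved stays moved. The work goes in short steps, Python scripts to look and compute and a tool call to move; the robot and the scene stay as the last step left them, time stands still between calls to the robot, and variables do not carry over. Pictures are saved under pics/ and viewed, at most 10 in all, crops included, and the job is handed in when it is done.

Besides the shell and the picture viewer there is one more tool, called in YAML: its name, and indented under it one key for each argument. step_arm: Moves the arm, as the interface text tells. Its arguments: {"type":"object","properties":{"plan":{"type":"array"},"force":{"type":"number"}},"required":["plan"]}

```bash
mkdir -p pics; cat > h.py <<'E'
import numpy as np, cv2
from workcell import manip
def cam(name):
    o=manip.get_obs(); s=manip.snapshot(name)
    if name=="wrist":
        H=np.array(s["hand_eye"]); R0=np.array(o["tcp_rot"]); 
        s["R"]=R0@H[:3,:3]; s["p"]=R0@H[:3,3]+np.array(o["ee_pos"])
    else: s["R"]=np.array(s["attitude"]); s["p"]=np.array(s["xyz"])
    s["K"]=np.array(s["intrinsics"]); return s
def ray(s,uv):
    K=s["K"]; d=np.array([(uv[0]-K[0,2])/K[0,0],(uv[1]-K[1,2])/K[1,1]]); u=d.copy()
    for _ in range(20): u=d/(1+s["k1"]*(u@u))
    return s["R"]@np.array([u[0],u[1],1.])
def onz(s,uv,z):
    r=ray(s,uv); return s["p"]+r*(z-s["p"][2])/r[2]
def proj(s,P):
    c=s["R"].T@(np.array(P)-s["p"]); u=c[:2]/c[2]; u=u*(1+s["k1"]*(u@u))
    return s["K"][:2,:2]@u+s["K"][:2,2]
def tri(obs):  # [(s,uv),...] -> point
    A=np.zeros((3,3));b=np.zeros(3)
    for s,uv in obs:
        r=ray(s,uv); r/=np.linalg.norm(r); M=np.eye(3)-np.outer(r,r); A+=M;b+=M@s["p"]
    return np.linalg.solve(A,b)
def save(s,n): cv2.imwrite(f"pics/{n}.png",s["img"][:,:,::-1])
import pickle
def keep(s,n): pickle.dump(s,open(f"{n}.pkl","wb"))
def load(n): return pickle.load(open(f"{n}.pkl","rb"))
E
python3 - <<'E'
from h import *
for n in("top","side"):
    s=cam(n); save(s,n); keep(s,n); print(n,s["p"],s["R"].tolist(),s["K"].tolist(),s["k1"])
o=manip.get_obs(); print(o["t"],o["ee_pos"],o["tcp_rot"],o["wrist_force"]); print(manip.pinch_z)
E
```

```text
top [ 0.45226286 -0.03764798  1.76019881] [[-0.01868199981437993, -0.9968895066609818, 0.07656562147700599], [-0.9997965218978162, 0.018043805768036072, -0.009018640387265991], [0.00760905276397431, -0.07671852828769621, -0.9970237558520887]] [[486.3229630464328, 0.0, 318.6668405444829], [0.0, 486.3229630464328, 189.6490726277659], [0.0, 0.0, 1.0]] -0.15097024316286467
side [0.18089773 0.78615381 0.59404597] [[-0.9058708284802467, -0.2359186170884355, 0.35176760541526797], [-0.4231743921672535, 0.4689585909807107, -0.7752427192558872], [0.017929749646524506, -0.8511288069713461, -0.5246506247219632]] [[367.90560203994124, 0.0, 320.61641386147704], [0.0, 367.90560203994124, 199.67456066906826], [0.0, 0.0, 1.0]] -0.06247939545586975
0.1 [ 0.22490503 -0.63622972  0.21799072] [[ 9.42836083e-01  3.33256720e-01 -2.79578962e-04]
 [ 3.33256830e-01 -9.42835551e-01  1.00460397e-03]
 [ 7.11940387e-05 -1.04034847e-03 -9.99999456e-01]] [ 0.06467767  0.24883829 -0.42771654]
0.0188
```

View pics/top.png

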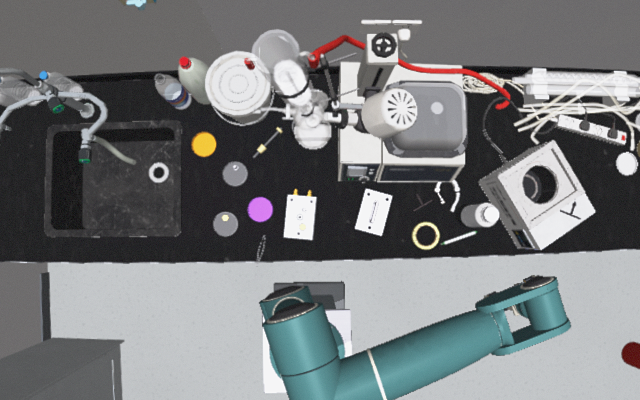

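View pics/side.png

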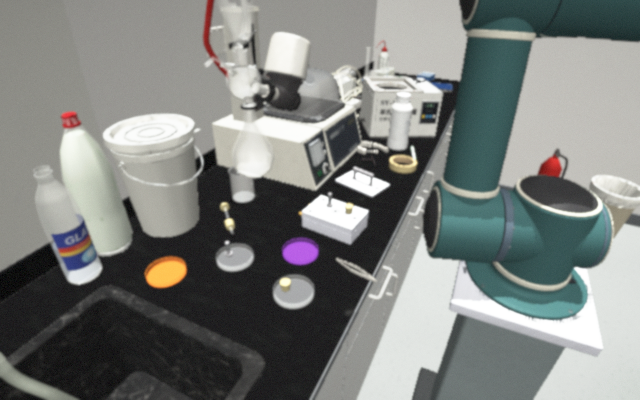

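The top view shows the block at about (300,217) with its barbs up, the plate at (373,212), clear dishes at (226,224) and (235,174), and orange and purple look-alikes at (204,144) and (260,209). In the side view, the dish at (293,291) holds the tan stopper and the dish at (235,257) holds the bolt. Next I'll enlarge to confirm.

```bash
python3 - <<'E'
from h import *
a=load("top")["img"][160:255,205:400]; b=load("side")["img"][165:315,205:400]
a=cv2.resize(a,None,fx=4,fy=4,interpolation=cv2.INTER_CUBIC)
cv2.imwrite("pics/ctop.png",a[:,:,::-1])
b=cv2.resize(b,None,fx=4,fy=4,interpolation=cv2.INTER_CUBIC)
cv2.imwrite("pics/cside.png",b[:,:,::-1])
E
```

```text
(no output)
```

View pics/ctop.png

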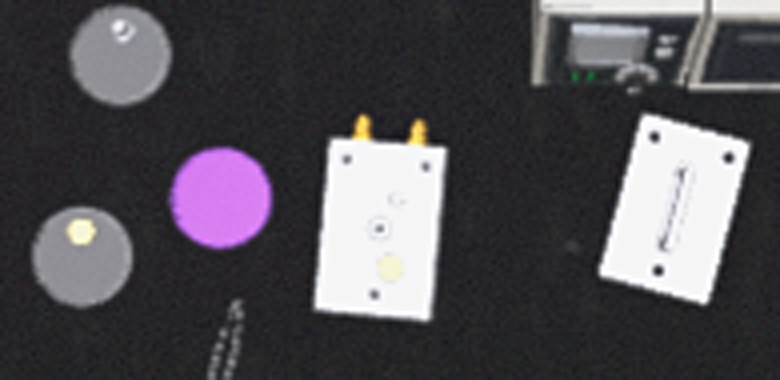

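View pics/cside.png

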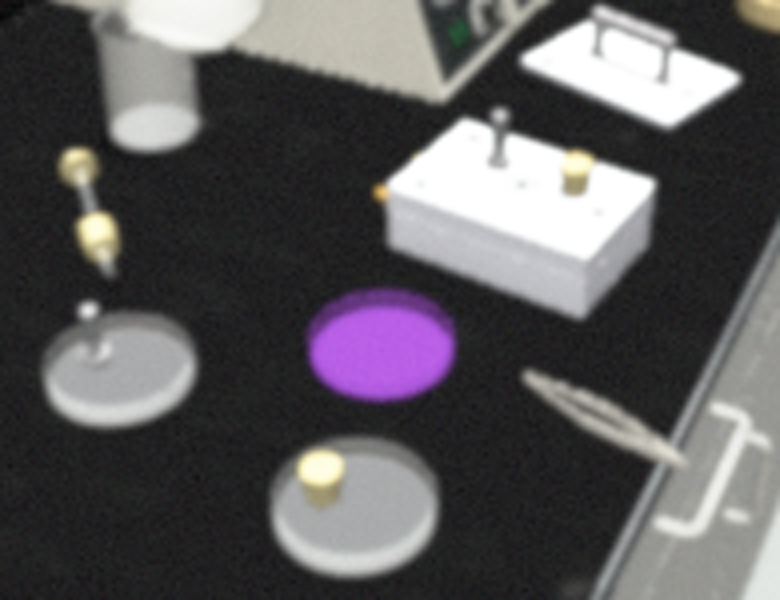

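Stopper to pick: top crop (390,268) on the block, at the robot end. Bolt to pick: (398,199) on the block, at the barb end. The stopper dish is the clear one at crop (82,257), with the tan stopper in it. The bolt dish is the clear one at (121,55), with the bolt in it. The purple dish (220,198) and the orange one are the look-alikes to leave. The plate's hole pair points away from the robot, like the block's.

```bash
python3 - <<'E'
from h import *
T=load("top");S=load("side"); np.set_printoptions(precision=4,suppress=True)
t=lambda u,v:(T,(205+u/4-.4,160+v/4-.4)); s=lambda u,v:(S,(205+u/4-.4,165+v/4-.4))
for n,a,b,z in [("stopper",(390,268),(577,160),.072),("bolt",(398,199),(500,116),.09),("th0",(374,294),(598,212),.05),("th1",(346,160),(421,184),.05),("th2",(426,167),(473,138),.05),
 ("dst",(82,257),(354,506),.014),("dbo",(121,55),(120,366),.014),("st_in",(81,232),(321,466),.024),("bo_in",(123,25),(88,310),.042),("h0",(658,270),None,.006),("h1",(655,136),None,.006),("h2",(728,158),None,.006),("hand_far",(684,166),(600,14),.048),("hand_near",(664,246),(668,44),.048)]:
    print(n,onz(*t(*a),z), tri([t(*a),s(*b)]) if b else "")
o=manip.get_obs(); w=manip.snapshot("wrist"); print(np.array(w["hand_eye"]),w["intrinsics"],w["k1"])
E
```

```text
stopper [0.4546 0.0069 0.072 ] [0.4535 0.0065 0.0737]
bolt [ 0.5136 -0.0015  0.09  ] [ 0.513  -0.0017  0.0873]
th0 [0.4321 0.0219 0.05  ] [0.4311 0.0216 0.0481]
th1 [0.5502 0.0446 0.05  ] [0.5495 0.0444 0.0487]
th2 [ 0.5428 -0.0257  0.05  ] [ 0.5426 -0.0258  0.0483]
dst [0.469  0.2856 0.014 ] [0.4688 0.2871 0.0056]
dbo [0.6511 0.2491 0.014 ] [0.6513 0.2498 0.0072]
st_in [0.4913 0.2845 0.024 ] [0.4907 0.2843 0.0236]
bo_in [0.6748 0.2426 0.042 ] [0.6752 0.2432 0.0371]
h0 [ 0.4482 -0.2329  0.006 ] 
h1 [ 0.5694 -0.2333  0.006 ] 
h2 [ 0.5481 -0.2992  0.006 ] 
hand_far [ 0.5395 -0.2536  0.048 ] [ 0.5361 -0.2552  0.0453]
hand_near [ 0.4693 -0.2341  0.048 ] [ 0.4678 -0.2351  0.0429]
[[ 0.0002 -0.9707 -0.2403  0.0659]
 [ 1.      0.0001  0.0002  0.0008]
 [-0.0002 -0.2403  0.9707 -0.166 ]
 [ 0.      0.      0.      1.    ]] [[304.5459   0.     320.2038]
 [  0.     304.5459 196.0235]
 [  0.       0.       1.    ]] 0.009350775204091
```

Everything is consistent: block yaw is about -6°, plate yaw about -17°. I'm moving above the block for a close wrist look.

step_arm:
  plan:
    - [31,-34,0,0,0,0,1]
    - [62,-68,0,0,0,0,1]
    - [93,-102,0,0,0,0,1]
    - [124,-136,0,0,0,0,1]
    - [154,-170,0,0,0,0,1]

```text
t: 0.65
ee_pos: [0.3138, -0.423, 0.2184]
tcp_rot: [[0.943, 0.333, -0.0], [0.333, -0.943, 0.0], [0.0, -0.0, -1.0]]
wrist_force: [1.1, 0.1, -0.5]
grip_width: 0.0929
gripper_force: 0.0
```

step_arm:
  plan:
    - [31,-34,0,0,0,0,1]
    - [62,-68,0,0,0,0,1]
    - [93,-102,0,0,0,0,1]
    - [124,-136,0,0,0,0,1]
    - [154,-170,0,0,0,0,1]

```text
t: 1.15
ee_pos: [0.4023, -0.2114, 0.2187]
tcp_rot: [[0.943, 0.333, 0.0], [0.333, -0.943, -0.0], [0.0, 0.0, -1.0]]
wrist_force: [0.2, -0.1, 0.3]
grip_width: 0.0931
gripper_force: 0.0
```

step_arm:
  plan:
    - [38,-42,0,0,0,0.11,1]
    - [77,-85,0,0,0,0.22,1]
    - [115,-128,0,0,0,0.33,1]
    - [154,-170,0,0,0,0.445,1]
    - [154,-170,0,0,0,0.445,1]

```text
t: 1.65
ee_pos: [0.4911, 0.0015, 0.2185]
tcp_rot: [[0.994, -0.108, -0.0], [-0.108, -0.994, 0.0], [-0.0, -0.0, -1.0]]
wrist_force: [0.2, -0.6, 0.2]
grip_width: 0.0931
gripper_force: 0.0
```

```bash
python3 - <<'E'
from h import *
o=manip.get_obs(); print(o["t"],o["ee_pos"],np.array(o["tcp_rot"]).round(3).tolist(),o["joint_velocities"])
w=cam("wrist"); keep(w,"w1")
c=cv2.resize(w["img"],(800,500),interpolation=cv2.INTER_CUBIC)
cv2.imwrite("pics/w1.png",c[:,:,::-1])
E
```

```text
1.65 [0.49108004 0.00147997 0.21851201] [[0.994, -0.108, -0.0], [-0.108, -0.994, 0.0], [-0.0, -0.0, -1.0]] [ 30.89165145  14.38580776 -11.07416031  -0.53887597  -3.02355836
  23.48594774]
```

View pics/w1.png

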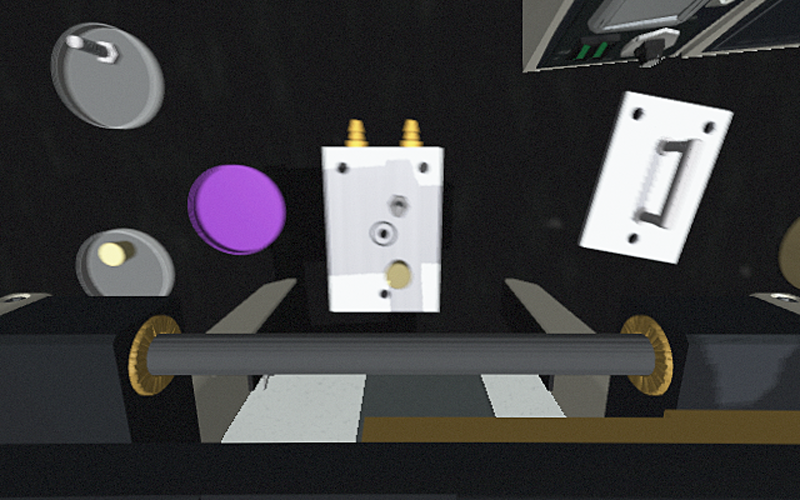

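The wrist view shows the block with the stopper at (398,274), bolt at (399,205), and thread holes at (342,167), (423,167) and (383,293). The plate's holes are at (638,113), (709,127) and (633,238), and the dishes are at upper left. The arm was still settling, so I'll retake and measure.

```bash
cat >> h.py <<'E'
def blob(s,P,r=9,mode="dark"):
    """sub-pixel centroid of dark (or tan) blob near the projection of P"""
    u,v=proj(s,P); x0,y0=int(round(u))-r,int(round(v))-r
    im=s["img"][y0:y0+2*r+1,x0:x0+2*r+1].astype(float)
    if mode=="dark":
        g=im.mean(2); m=(np.median(g)-g)>45
    else:
        m=(im[:,:,0]-im[:,:,2])>25
    n,l,st,ce=cv2.connectedComponentsWithStats(m.astype(np.uint8))
    if n<2: return None
    k=1+np.argmin([np.hypot(*(c-r))-0.1*a[4] if mode!="dark" else np.hypot(*(c-r))+(9 if a[4]<4 else 0) for c,a in zip(ce[1:],st[1:])])
    return ce[k]+[x0,y0]
E
python3 - <<'E'
from h import *
np.set_printoptions(precision=4,suppress=True)
for i in range(4): w=cam("wrist")
o=manip.get_obs(); print(o["t"],o["ee_pos"],o["joint_velocities"]); keep(w,"w2")
f=.8
E0={"th0":(.4321,.0219,.05),"th1":(.5502,.0446,.05),"th2":(.5428,-.0257,.05),"h0":(.4482,-.2329,.006),"h1":(.5694,-.2333,.006),"h2":(.5481,-.2992,.006)}
R={}
for n,P in E0.items():
    b=blob(w,P); print(n,proj(w,P),b); R[n]=onz(w,b,P[2]); print("   ",R[n])
for a,h in (("th",.05),("h",.006)):
    A=np.array([R[a+str(i)][:2] for i in range(3)]); M=np.array([[-.058,0],[.058,.035],[.058,-.035]])
    H=(M-M.mean(0)).T@(A-A.mean(0)); th=np.arctan2(H[0,1]-H[1,0],H[0,0]+H[1,1])
    c,s=np.cos(th),np.sin(th); t=A.mean(0)-np.array([[c,-s],[s,c]])@M.mean(0)
    print(a,"yaw",np.degrees(th),"origin",t,"res mm",1e3*(A-(M@np.array([[c,s],[-s,c]])+t)))
for n,P in (("stopper",(.454,.0067,.072)),("st_in",(.491,.2843,.024))):
    b=blob(w,P,14,"tan"); print(n,proj(w,P),b,onz(w,b,P[2]))
c=w["img"][:260,30:]; cv2.imwrite("pics/w2.png",cv2.resize(c[:,:330],None,fx=2.4,fy=2.2,interpolation=cv2.INTER_CUBIC)[:,:,::-1])
E
```

```text
1.9 [ 0.4903 -0.0019  0.2185] [-1.2058 -0.4536 -0.0222  0.0121  0.0218  0.1026]
th0 [304.7429 232.5538] [306.6429 234.9643]
    [0.4289 0.02   0.05  ]
th1 [271.0508 131.5977] [273.359  134.0256]
    [0.5474 0.0425 0.05  ]
th2 [336.8835 131.7161] [338.1571 134.0429]
    [ 0.5402 -0.0268  0.05  ]
h0 [504.4055 188.8263] [505.274  191.6438]
    [ 0.4444 -0.2341  0.006 ]
h1 [509.2626  88.384 ] [509.4835  91.9451]
    [ 0.5654 -0.2338  0.006 ]
h2 [565.1641 101.0184] [566.2128 103.1809]
    [ 0.5455 -0.3006  0.006 ]
th yaw -6.035755110574137 origin [0.4863 0.0139] res mm [[ 0.2948  0.0096]
 [-0.2294 -0.1414]
 [-0.0653  0.1318]]
h yaw -16.571730668878836 origin [ 0.4999 -0.2507] res mm [[ 0.0878 -0.0197]
 [-0.0835 -0.0876]
 [-0.0043  0.1073]]
stopper [315.4392 219.4212] [317.265 220.265] [0.4528 0.0048 0.072 ]
st_in [ 85.6883 200.7727] [ 88.0858 201.868 ] [0.4894 0.2818 0.024 ]
```

View pics/w2.png

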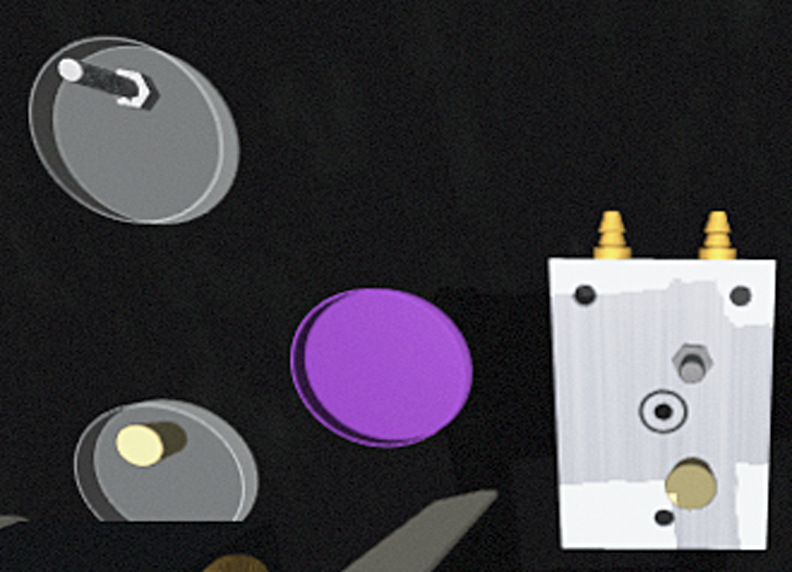

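The hole fits have residuals under 0.3 mm: block at (0.4863, 0.0139) yaw -6.0°, plate at (0.4999, -0.2507) yaw -16.6°. The stopper is at (0.4528, 0.0048). Grasping it.

step_arm:
  plan:
    - [-10,-1,40,0,0,0,0.8]
    - [-20,-2,80,0,0,0,0.8]
    - [-30,-2.5,118,0,0,0,0.8]
    - [-38,-2.5,145,0,0,0,0.6]
    - [-38,-2.5,157,0,0,0,0.5]
  force: 15

```text
t: 2.4
ee_pos: [0.4512, 0.0039, 0.0593]
tcp_rot: [[0.994, -0.107, -0.003], [-0.107, -0.994, -0.0], [-0.003, 0.0, -1.0]]
wrist_force: [-0.5, 0.3, 0.2]
grip_width: 0.0629
gripper_force: 0.0
```

step_arm:
  plan:
    - [0,0,0,0,0,0,0.4]
    - [0,0,0,0,0,0,0]
    - [0,0,0,0,0,0,0]
    - [0,0,0,0,0,0,0]
    - [0,0,0,0,0,0,0]
  force: 15

```text
t: 2.9
ee_pos: [0.4535, 0.0048, 0.0623]
tcp_rot: [[0.994, -0.105, 0.001], [-0.105, -0.994, -0.0], [0.001, -0.0, -1.0]]
wrist_force: [-0.1, 0.2, 0.6]
grip_width: 0.0225
gripper_force: 0.0
```

```bash
python3 - <<'E'
from h import *
np.set_printoptions(precision=4,suppress=True)
o=manip.get_obs(); print(o["t"],o["ee_pos"],o["grip_width"],o["gripper_force"],o["wrist_force"])
w=load("w2")
q=lambda u,v:(30+u/2.4-.3,v/2.2-.3)
print("bolt tip",onz(w,q(691,368),.09),"head",onz(w,q(692,362),.057))
print("bo_in tip",onz(w,q(70,70),.042),"head",onz(w,q(139,90),.009))
# dishes: rim extremes via ellipse-ish extents at z=.014, floor circle z~.002
for n,L,Rr,Tp,B in(("dbo rim",(29,110),(222,160),None,None),):
    pass
print("dbo floor L/R",onz(w,q(54,120),.002),onz(w,q(222,165),.002))
print("dbo rim pts",[onz(w,q(*p),.014) for p in((30,105),(105,38),(185,217),(224,150))])
print("dst rim pts",[onz(w,q(*p),.014) for p in((75,465),(155,400),(245,500))])
E
```

```text
2.9 [0.4535 0.0048 0.0623] 0.02253897877093972 0.03190022272065107 [-0.0557  0.1882  0.5948]
bolt tip [ 0.5129 -0.002   0.09  ] head [ 0.511 -0.002  0.057]
bo_in tip [0.6698 0.245  0.042 ] head [0.6687 0.2407 0.009 ]
dbo floor L/R [0.6608 0.2896 0.002 ] [0.6315 0.2161 0.002 ]
dbo rim pts [array([0.6653, 0.2889, 0.014 ]), array([0.6915, 0.2457, 0.014 ]), array([0.6059, 0.2333, 0.014 ]), array([0.6361, 0.2062, 0.014 ])]
dst rim pts [array([0.4793, 0.3268, 0.014 ]), array([0.512, 0.275, 0.014]), array([0.4493, 0.2443, 0.014 ])]
```

step_arm:
  plan:
    - [0,0,0,0,0,0,0]
    - [0,0,0,0,0,0,0]
    - [0,0,0,0,0,0,0]
  force: 15

```text
t: 3.2
ee_pos: [0.4534, 0.0049, 0.0622]
tcp_rot: [[0.994, -0.105, 0.001], [-0.105, -0.994, 0.0], [0.001, -0.0, -1.0]]
wrist_force: [-0.1, 0.6, 6.0]
grip_width: 0.0219
gripper_force: 15.0
```

step_arm:
  plan:
    - [0,0,-25,0,0,0,0]
    - [0,0,-50,0,0,0,0]
    - [0,0,-60,0,0,0,0]
    - [0,0,-60,0,0,0,0]

```text
t: 3.6
ee_pos: [0.4535, 0.0049, 0.1226]
tcp_rot: [[0.994, -0.105, 0.002], [-0.105, -0.994, -0.0], [0.002, -0.0, -1.0]]
wrist_force: [-0.6, -0.4, -0.3]
grip_width: 0.0219
gripper_force: 15.0
```

```bash
cat >> h.py <<'E'
def go(x,y,z,yaw=None):
    o=manip.get_obs(); R=np.array(o["tcp_rot"]); d=np.array([x,y,z])-o["ee_pos"]
    cur=np.degrees(np.arctan2(R[1,0],R[0,0]))
    print("pos",np.round(o["ee_pos"],4),"yaw",round(cur,2),"t",o["t"],"grip",o["grip_width"],o["gripper_force"],"F",np.round(o["wrist_force"],1))
    print("delta tool mm",(1e3*R.T@d).round(1),"turn z",None if yaw is None else round(-np.radians(yaw-cur),4))
E
python3 - <<'E'
from h import *
go(.4505,.2845,.122)
w=cam("wrist"); keep(w,"w3"); cv2.imwrite("pics/w3.png",w["img"][:,:,::-1])
E
```

```text
pos [0.4535 0.0049 0.1226] yaw -6.02 t 3.6 grip 0.02190238195826797 15.00013123334611 F [-0.6 -0.4 -0.3]
delta tool mm [ -32.4 -277.7    0.5] turn z None
```

View pics/w3.png

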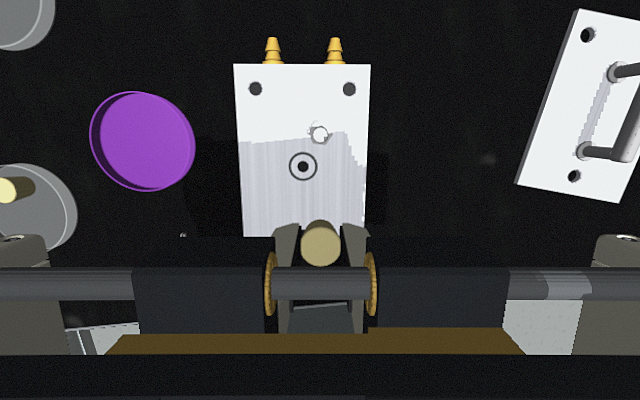

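The stopper is held between the pads at (320,243) with nothing else disturbed. Carrying it to the stopper dish.

step_arm:
  plan:
    - [-6,-45,0,0,0,0,0]
    - [-12,-92,0,0,0,0,0]
    - [-18,-140,0,0,0,0,0]
    - [-24,-187,0,0,0,0,0]
    - [-28,-232,0,0,0,0,0]

```text
t: 4.15
ee_pos: [0.4485, 0.2404, 0.12]
tcp_rot: [[0.995, -0.105, -0.001], [-0.105, -0.995, -0.001], [-0.001, 0.001, -1.0]]
wrist_force: [0.5, -0.5, 0.6]
grip_width: 0.0216
gripper_force: 15.0
```

step_arm:
  plan:
    - [-3,-34,0,0,0,0,0]
    - [-4,-46,0,0,0,0,0]
    - [-4,-46,20,0,0,0,0]
    - [-4,-46,45,0,0,0,0]
    - [-4,-46,70,0,0,0,0]

```text
t: 4.65
ee_pos: [0.4499, 0.284, 0.0495]
tcp_rot: [[0.994, -0.105, -0.001], [-0.105, -0.994, -0.001], [-0.001, 0.001, -1.0]]
wrist_force: [1.2, -0.2, 0.7]
grip_width: 0.0221
gripper_force: 15.0
```

```bash
python3 - <<'E'
from h import *
np.set_printoptions(precision=4,suppress=True)
w=cam("wrist"); keep(w,"w4"); go(.4505,.2845,.0155)
b=blob(w,(.489,.282,.024),16,"tan"); print("st_in",b,onz(w,b,.024))
P=np.array(manip.get_obs()["ee_pos"])+[0,0,.0097]; b=blob(w,P,25,"tan"); print("held",b,onz(w,b,P[2]))
cv2.imwrite("pics/w4.png",w["img"][:,:,::-1])
E
```

```text
pos [0.4483 0.283  0.0451] yaw -6.04 t 4.7 grip 0.021985883372616966 14.999923396526356 F [-3.2 -0.9 -5.7]
delta tool mm [ 2.2 -1.8 29.6] turn z None
st_in [321.7262 169.1071] [0.4859 0.2784 0.024 ]
held [319.2339 235.1129] [0.4537 0.2834 0.0548]
```

View pics/w4.png

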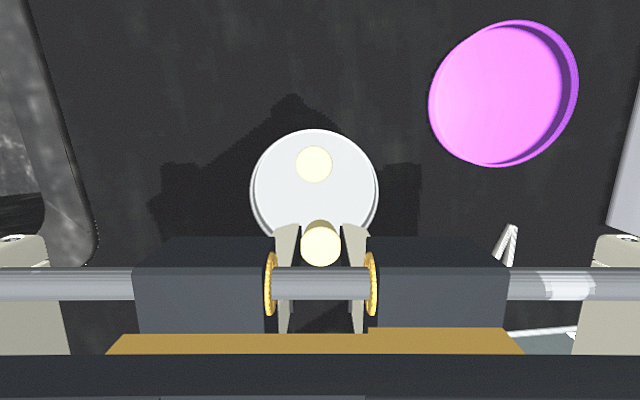

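```bash
python3 - <<'E'
from h import *
np.set_printoptions(precision=4,suppress=True)
w=load("w4")
print("st_in",onz(w,(314,163),.024),"L,R,T rim",onz(w,(250,190),.014),onz(w,(378,190),.014),onz(w,(314,129),.014),"held",onz(w,(320,245),.058))
w=cam("wrist");go(.4505,.2845,.0155)
E
```

```text
st_in [0.4903 0.2829 0.024 ] L,R,T rim [0.4753 0.3283 0.014 ] [0.4661 0.242  0.014 ] [0.5109 0.2808 0.014 ] held [0.4491 0.2834 0.058 ]
pos [0.4485 0.2831 0.0473] yaw -6.04 t 4.75 grip 0.0219074496021125 14.999963369705256 F [0.2 0.8 0.4]
delta tool mm [ 2.  -1.7 31.8] turn z None
```

step_arm:
  plan:
    - [0,0,15,0,0,0,0]
    - [0,0,28,0,0,0,0]
    - [0,0,30,0,0,0,0]
    - [0,0,30,0,0,0,0]
    - [0,0,30,0,0,0,0]

```text
t: 5.25
ee_pos: [0.4507, 0.2848, 0.0222]
tcp_rot: [[0.994, -0.105, 0.001], [-0.105, -0.994, 0.0], [0.001, -0.0, -1.0]]
wrist_force: [-0.6, -0.1, -0.8]
grip_width: 0.0221
gripper_force: 15.0
```

step_arm:
  plan:
    - [0,0,4,0,0,0,0]
    - [0,0,6.5,0,0,0,0]
    - [0,0,6.5,0,0,0,0]
    - [0,0,6.5,0,0,0,0.4]
    - [0,0,6.5,0,0,0,0.45]

```text
t: 5.75
ee_pos: [0.4505, 0.2847, 0.0153]
tcp_rot: [[0.994, -0.105, 0.0], [-0.105, -0.994, 0.0], [0.0, -0.0, -1.0]]
wrist_force: [-0.2, -0.3, 0.1]
grip_width: 0.0335
gripper_force: 0.0
```

step_arm:
  plan:
    - [0,0,0,0,0,0,0.45]
    - [0,0,-8,0,0,0,0.45]
    - [0,0,-40,0,0,0,0.5]
    - [0,0,-85,0,0,0,0.5]
    - [0,0,-115,0,0,0,0.5]

```text
t: 6.25
ee_pos: [0.4508, 0.2849, 0.1337]
tcp_rot: [[0.994, -0.105, 0.002], [-0.105, -0.994, 0.001], [0.002, -0.001, -1.0]]
wrist_force: [0.7, 0.7, 0.3]
grip_width: 0.0465
gripper_force: 0.0
```

```bash
python3 - <<'E'
from h import *
np.set_printoptions(precision=4,suppress=True)
cam("wrist");cam("wrist");w=cam("wrist"); keep(w,"w5"); go(.5125,-.002,.125)
for P in((.49,.283,.024),(.45,.284,.024)):
  b=blob(w,P,13,"tan"); print("stopper",b,onz(w,b,.024))
E
```

```text
pos [0.4512 0.2852 0.1329] yaw -6.03 t 6.4 grip 0.04637362295286689 0.0 F [ 0.2 -0.  -0.9]
delta tool mm [ 91.  279.2   7.6] turn z None
stopper [318.     154.1195] [0.4893 0.2832 0.024 ]
stopper [321.0801 196.7864] [0.4493 0.2846 0.024 ]
```

The stopper stands upright in its dish. Now for the bolt.

step_arm:
  plan:
    - [15,46,0,0,0,0,0.5]
    - [30,92,0,0,0,0,0.5]
    - [45,139,0,0,0,0,0.5]
    - [60,185,0,0,0,0,0.5]
    - [75,230,0,0,0,0,0.5]

```text
t: 6.9
ee_pos: [0.5004, 0.0461, 0.1294]
tcp_rot: [[0.994, -0.105, -0.001], [-0.105, -0.994, -0.0], [-0.001, 0.0, -1.0]]
wrist_force: [0.5, 1.0, -0.2]
grip_width: 0.0468
gripper_force: 0.0
```

step_arm:
  plan:
    - [13,40,0,0,0,0,0.5]
    - [16.5,49,0,0,0,0,0.5]
    - [16.5,49,0,0,0,0,0.5]
    - [16.5,49,0,0,0,0,0.5]

```text
t: 7.3
ee_pos: [0.5118, -0.0016, 0.1296]
tcp_rot: [[0.994, -0.105, -0.001], [-0.105, -0.994, 0.0], [-0.001, -0.0, -1.0]]
wrist_force: [0.2, -0.6, -0.1]
grip_width: 0.0468
gripper_force: 0.0
```

```bash
python3 - <<'E'
from h import *
np.set_printoptions(precision=4,suppress=True)
w=cam("wrist"); keep(w,"w6"); go(.5125,-.002,.070); print(proj(w,(.5125,-.002,.09)),proj(w,(.5125,-.002,.05)))
c=w["img"][150:300,220:420]; cv2.imwrite("pics/w6.png",cv2.resize(c,None,fx=4,fy=4,interpolation=cv2.INTER_CUBIC)[:,:,::-1])
E
```

```text
pos [ 0.5118 -0.0012  0.1298] yaw -5.97 t 7.35 grip 0.046585258666950395 0.0 F [ 0.4  0.7 -0.3]
delta tool mm [ 0.8  0.7 59.8] turn z None
[319.5174 215.9887] [319.5944 201.378 ]
```

View pics/w6.png

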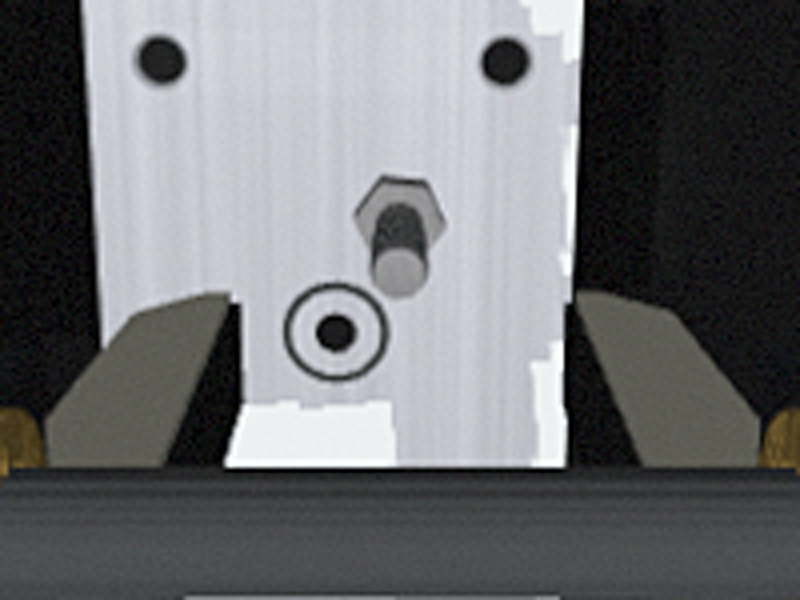

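The bolt tip shows at image (320,218), against a prediction of (319.5,216), so it's on target. Descending and gripping.

step_arm:
  plan:
    - [0,0.5,30,0,0,0,0.4]
    - [0,0.5,52,0,0,0,0.3]
    - [0,0.5,60,0,0,0,0.3]
    - [0,0.5,60,0,0,0,0.2]
    - [0,0.5,60,0,0,0,0]
  force: 25

```text
t: 7.85
ee_pos: [0.5124, -0.0023, 0.0712]
tcp_rot: [[0.995, -0.104, 0.001], [-0.104, -0.995, -0.0], [0.001, -0.0, -1.0]]
wrist_force: [-0.9, 0.3, -0.3]
grip_width: 0.0162
gripper_force: 0.0
```

step_arm:
  plan:
    - [0,0,0,0,0,0,0]
    - [0,0,0,0,0,0,0]
    - [0,0,0,0,0,0,0]
    - [0,0,0,0,0,0,0]

```text
t: 8.25
ee_pos: [0.5126, -0.0028, 0.0713]
tcp_rot: [[0.994, -0.105, 0.002], [-0.105, -0.994, 0.0], [0.002, -0.0, -1.0]]
wrist_force: [-0.1, 1.3, 7.1]
grip_width: 0.009
gripper_force: 25.0
```

```bash
python3 - <<'E'
from h import *
go(.635,.2525,.132)
E
```

```text
pos [ 0.5126 -0.0028  0.0713] yaw -6.03 t 8.25 grip 0.009016196424152814 25.002664625644684 F [-0.1  1.3  7.1]
delta tool mm [  95.  -266.7  -60.4] turn z None
```

step_arm:
  plan:
    - [0,0,-25,0,0,0,0]
    - [0,0,-60,0,0,0,0]
    - [10,-30,-60,0,0,0,0]
    - [26,-73,-60,0,0,0,0]
    - [42,-118,-60,0,0,0,0]

```text
t: 8.75
ee_pos: [0.5669, 0.1111, 0.131]
tcp_rot: [[0.994, -0.106, 0.002], [-0.106, -0.994, 0.0], [0.002, -0.0, -1.0]]
wrist_force: [0.7, -0.8, 0.3]
grip_width: 0.0092
gripper_force: 25.0
```

step_arm:
  plan:
    - [16,-45,0,0,0,0,0]
    - [32,-90,0,0,0,0,0]
    - [46,-130,0,0,0,0,0]
    - [53,-149,0,0,0,0,0]
    - [53,-149,30,0,0,0,0]

```text
t: 9.25
ee_pos: [0.6369, 0.2558, 0.1035]
tcp_rot: [[0.995, -0.103, 0.005], [-0.103, -0.995, 0.002], [0.005, -0.003, -1.0]]
wrist_force: [0.5, -0.5, -0.6]
grip_width: 0.0093
gripper_force: 25.0
```

step_arm:
  plan:
    - [0,0,5,0,0,0,0]
    - [0,0,10,0,0,0,0]
    - [0,0,10,0,0,0,0]

```text
t: 9.55
ee_pos: [0.6345, 0.2522, 0.0905]
tcp_rot: [[0.994, -0.106, -0.0], [-0.106, -0.994, -0.0], [-0.0, 0.0, -1.0]]
wrist_force: [0.2, -0.2, -0.3]
grip_width: 0.0092
gripper_force: 25.0
```

```bash
python3 - <<'E'
from h import *
w=cam("wrist"); keep(w,"w7"); go(.635,.2525,.025); cv2.imwrite("pics/w7.png",w["img"][:,:,::-1])
E
```

```text
pos [0.6348 0.2523 0.0911] yaw -6.07 t 9.6 grip 0.009254453238764834 24.99986618757248 F [ 0.5  0.7 -0.4]
delta tool mm [ 0.2 -0.2 66.1] turn z None
```

View pics/w7.png

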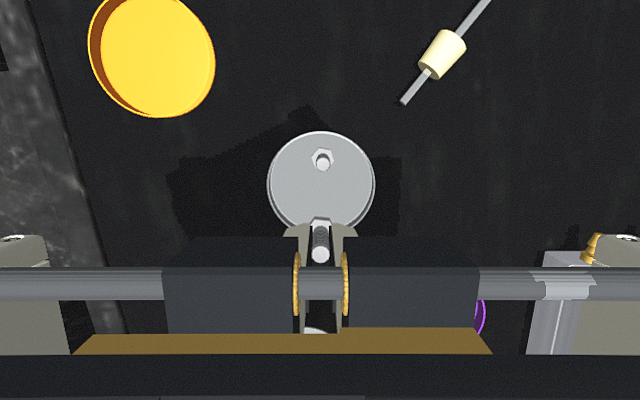

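The bolt hangs straight at (320,240). Its dish is centred near (321,184), and the resident bolt is on the far side at (322,160). The picture budget is now used, so further checks are numeric.

```bash
python3 - <<'E'
from h import *
np.set_printoptions(precision=4,suppress=True)
w=load("w7")
print("L,R,T",onz(w,(267,182),.014),onz(w,(375,182),.014),onz(w,(321,131),.014),"bo_in tip",onz(w,(322,165),.042),"head",onz(w,(322,157),.009))
o=manip.get_obs(); print("held tip",onz(w,(320,254),o["ee_pos"][2]+.0187),"held head",onz(w,(321,221),o["ee_pos"][2]-.0143))
E
```

```text
L,R,T [0.6568 0.2923 0.014 ] [0.6476 0.2052 0.014 ] [0.6924 0.2445 0.014 ] bo_in tip [0.6699 0.2463 0.042 ] head [0.6717 0.2459 0.009 ]
held tip [0.6333 0.2516 0.1098] held head [0.6402 0.2502 0.0768]
```

step_arm:
  plan:
    - [0,0,25,0,0,0,0]
    - [0,0,45,0,0,0,0]
    - [0,0,55,0,0,0,0]
    - [0,0,55,0,0,0,0]
    - [0,0,55,0,0,0,0]

```text
t: 10.1
ee_pos: [0.6351, 0.2527, 0.0365]
tcp_rot: [[0.994, -0.105, 0.001], [-0.105, -0.994, 0.0], [0.001, -0.001, -1.0]]
wrist_force: [-0.1, -0.3, -0.4]
grip_width: 0.009
gripper_force: 25.0
```

step_arm:
  plan:
    - [0,0,6,0,0,0,0]
    - [0,0,11,0,0,0,0]
    - [0,0,12,0,0,0,0]
    - [0,0,12,0,0,0,0]
    - [0,0,12,0,0,0,0]

```text
t: 10.6
ee_pos: [0.6346, 0.2527, 0.0233]
tcp_rot: [[0.994, -0.105, 0.0], [-0.105, -0.994, 0.0], [0.0, -0.0, -1.0]]
wrist_force: [0.7, -0.2, 1.6]
grip_width: 0.0089
gripper_force: 25.0
```

step_arm:
  plan:
    - [0,0,0,0,0,0,0]
    - [0,0,0,0,0,0,0.15]
    - [0,0,0,0,0,0,0.35]
    - [0,0,0,0,0,0,0.35]
    - [0,0,0,0,0,0,0.35]

```text
t: 11.1
ee_pos: [0.6345, 0.2527, 0.0231]
tcp_rot: [[0.994, -0.105, -0.0], [-0.105, -0.994, 0.0], [-0.0, -0.0, -1.0]]
wrist_force: [0.0, 0.3, 0.4]
grip_width: 0.0311
gripper_force: 0.0
```

step_arm:
  plan:
    - [0,0,-12,0,0,0,0.4]
    - [0,0,-50,0,0,0,0.5]
    - [0,0,-95,0,0,0,0.6]
    - [0,0,-130,0,0,0,0.7]
    - [0,0,-130,0,0,0,0.7]

```text
t: 11.6
ee_pos: [0.6364, 0.2533, 0.1605]
tcp_rot: [[0.994, -0.105, 0.008], [-0.105, -0.994, 0.003], [0.008, -0.004, -1.0]]
wrist_force: [0.1, 0.2, 0.9]
grip_width: 0.0631
gripper_force: 0.0
```

```bash
python3 - <<'E'
from h import *
np.set_printoptions(precision=4,suppress=True)
cam("wrist");w=cam("wrist"); keep(w,"w8"); go(.44,-.22,.20,-16.57)
# bright blobs (tips/heads) inside the dish, plus predicted pixels for upright bolt
print("pred tip",proj(w,(.6343,.2525,.042)),"head",proj(w,(.6343,.2525,.009)))
u,v=map(int,proj(w,(.6488,.249,.01))); g=cv2.cvtColor(w["img"],cv2.COLOR_RGB2GRAY)
a=g[v-45:v+45:2,u-24:u+26:2]
print(u,v); print("\n".join(" ".join(f"{x//10:2d}" for x in r) for r in a))
E
```

```text
pos [0.6348 0.2528 0.1547] yaw -6.03 t 11.7 grip 0.06443464901824808 0.0 F [-0.8  0.7 -0.6]
delta tool mm [-144.   490.6  -46. ] turn z 0.184
pred tip [320.2431 194.4352] head [320.2833 187.2304]
322 173
 4  3  3  4  3  3  3  3  3  2  3  3  3  5  4  5  5  4  5  4  5  5  4  5  5
 4  4  4  3  3  2  3  2  1  2  4  7 10  7  5  2  3  3  4  4  4  4  4  5  4
 3  4  4  3  2  3 15 25 25 25 25 25 25 25 25 25 25 25 14  2  3  5  5  4  4
 4  3  2 11 25 25 25 24 22 22 22 22 22 22 22 22 22 24 25 25 25  9  2  4  5
 2 10 25 25 24 22 22 22 22 22 22 22 22 22 22 22 22 22 22 22 24 25 25  5  4
22 25 24 22 23 22 22 22 22 22 22 23 23 22 22 22 22 23 22 22 22 22 24 25 20
25 22 22 22 22 22 22 22 22 22 22 23 22 22 22 22 22 22 22 22 22 22 22 22 25
22 22 22 23 22 22 22 22 22 22 22 23 23 23 22 23 23 22 22 22 22 22 22 22 22
22 22 22 22 22 23 22 22 22 22 22 23 23 22 21 22 22 22 22 22 22 22 22 23 22
23 22 22 22 22 22 23 22 22 22 23 25 25 25 25 25 23 22 22 22 22 22 22 22 22
22 22 22 23 22 22 22 23 22 22 25 25 23 23 25 25 24 22 22 22 22 22 22 22 22
23 23 22 22 22 22 22 22 22 25 25 13 11 13 12 25 25 22 22 22 22 22 23 22
[... 1778 characters left out ...]
2 22 22 22 22 22 22 22 22
23 22 22 22 22 22 23 22 22 22 23 24 24 23 22 22 23 22 22 22 22 22 22 23 22
23 22 22 22 22 22 22 22 22 22 22 22 22 22 22 22 22 23 22 22 22 22 22 22 24
18 25 22 23 22 22 22 22 22 23 22 22 22 22 22 22 22 22 22 22 22 22 23 24 16
15 12 23 24 22 22 22 22 22 23 22 22 23 22 23 22 22 22 22 22 22 24 22 11 16
17 20 10 14 23 24 23 22 22 22 23 23 23 23 23 22 22 22 23 24 23 14 11 20 18
 2  9 21 20 11  9 20 23 24 24 24 24 23 24 24 24 23 22 16  9 11 21 21  8  2
 3  3  2  8 20 21 16 12 10 11 13 15 15 14 12  9  9 11 16 21 20  8  2  3  3
 3  3  4  2  3  3 15 21 20 20 22 21 20 21 21 21 19 20  9  1  2  3  3  3  4
 3  3  4  4  5  5  4  3  4  3  5  7  7  6  5  3  2  3  3  3  3  3  3  4  3
```

Both bolts stand upright in their dish: the new one's tip is at (321,196), against (320,194) predicted. Now to the plate.

step_arm:
  plan:
    - [-20,40,-10,0,0,0,0.7]
    - [-40,80,-20,0,0,0,0.7]
    - [-60,120,-20,0,0,0,0.7]
    - [-80,160,-20,0,0,0,0.7]
    - [-100,200,-20,0,0,0,0.7]

```text
t: 12.2
ee_pos: [0.5124, 0.0631, 0.1718]
tcp_rot: [[0.995, -0.105, -0.002], [-0.105, -0.995, -0.0], [-0.002, 0.0, -1.0]]
wrist_force: [0.8, -0.2, 0.4]
grip_width: 0.0651
gripper_force: 0.0
```

step_arm:
  plan:
    - [0,44,0,0,0,0,0.7]
    - [0,88,0,0,0,0,0.7]
    - [0,132,0,0,0,0,0.7]
    - [0,176,0,0,0,0,0.7]
    - [0,220,0,0,0,0,0.7]

```text
t: 12.7
ee_pos: [0.49, -0.156, 0.1721]
tcp_rot: [[0.994, -0.105, -0.001], [-0.105, -0.994, 0.001], [-0.001, -0.0, -1.0]]
wrist_force: [0.4, 0.1, 0.2]
grip_width: 0.0652
gripper_force: 0.0
```

step_arm:
  plan:
    - [4,40,0,0,0,0.09,0.7]
    - [8,75,0,0,0,0.184,0.7]
    - [8,90,0,0,0,0.184,0.7]
    - [8,90,0,0,0,0.184,0.7]
    - [8,90,0,0,0,0.184,0.7]

```text
t: 13.2
ee_pos: [0.4894, -0.244, 0.1725]
tcp_rot: [[0.959, -0.284, -0.001], [-0.284, -0.959, 0.001], [-0.001, -0.001, -1.0]]
wrist_force: [0.0, -0.4, 0.3]
grip_width: 0.0649
gripper_force: 0.0
```

```bash
cat >> h.py <<'E'
def fit(A,z0=None):
    M=np.array([[-.058,0],[.058,.035],[.058,-.035]]); A=np.array(A)[:,:2]
    H=(M-M.mean(0)).T@(A-A.mean(0)); th=np.arctan2(H[0,1]-H[1,0],H[0,0]+H[1,1])
    c,s=np.cos(th),np.sin(th); t=A.mean(0)-np.array([[c,-s],[s,c]])@M.mean(0)
    print("yaw",round(np.degrees(th),2),"origin",t.round(4),"res mm",(1e3*(A-(M@np.array([[c,s],[-s,c]])+t))).round(1).tolist()); return t,th
E
python3 - <<'E'
from h import *
np.set_printoptions(precision=4,suppress=True)
cam("wrist");w=cam("wrist"); keep(w,"w9"); go(.4999,-.2507,.022,-16.57)
for z in(.006,):
  A=[onz(w,blob(w,P),z) for P in((.4444,-.2341,.006),(.5654,-.2338,.006),(.5455,-.3006,.006))]; fit(A)
# two-view height check on the holes (w2 and w9)
w2=load("w2")
for P in((.4444,-.2341,.006),(.5654,-.2338,.006),(.5455,-.3006,.006)): print(tri([(w2,blob(w2,P)),(w,blob(w,P))]))
u,v=map(int,proj(w,(.4999,-.2507,.048))); g=cv2.cvtColor(w["img"],cv2.COLOR_RGB2GRAY); print(u,v,"pred ends",[proj(w,(.4999+a*.958,-.2507-a*.285,.048)) for a in(-.04,.04)],"edges", [proj(w,(.4999+a*.285,-.2507+a*.958,.048)) for a in(-.005,.005)])
print("\n".join(f"{y} "+" ".join(f"{x//10:2d}" for x in g[y,u-28:u+28:2]) for y in range(v-56,v+46,4)))
E
```

```text
pos [ 0.4896 -0.2436  0.1729] yaw -16.45 t 13.3 grip 0.06473790143909214 0.0 F [-0.3  0.1  0.3]
delta tool mm [ 11.9   4.  150.9] turn z 0.0021
yaw -16.56 origin [ 0.5009 -0.2514] res mm [[1.9, -0.6], [-0.9, 0.1], [-1.0, 0.5]]
[ 0.4451 -0.2353  0.0036]
[ 0.5655 -0.2342  0.0052]
[ 0.5455 -0.3011  0.0055]
323 178 pred ends [array([323.0665, 217.7504]), array([323.4353, 136.449 ])] edges [array([328.3987, 178.4426]), array([318.0899, 178.4232])]
122 25 24 24 24 24 24 24 24 24 24 24 24 24 24 24 24 24 24 24 24 24 24 24 24 24 24 24 24
126 24 24 24 24 24 24 24 24 24 24 24 24 24 24 24 24 24 24 24 24 24 24 24 24 24 24 24 24
130 24 24 24 24 24 24 24 24 24 24 24 24 24 24 24 24 24 24 24 24 24 24 24 24 24 24 24 24
134 24 24 24 24 24 24 24 24 24 24 24 24 20 25 25 24 24 20 24 24 24 24 24 24 24 24 24 24
138 24 24 24 24 24 24 24 24 24 24 19 16 11 19 21 20 16 23 23 24 24 24 24 24 24 24 24 24
142 24 24 24 24 24 24 24 24 24 24 20 16 13 22 23 22 20 18 24 24 24 24 24 24 24 24 24 24
146 24 24 24 24 24 24 24 24 24 24 20 19 13 22 23 23 20 15 24 24 24 24 24 24 24 24 24 24
150 21 23 22 24 23 24 24 24 24 23 20 
[... 934 characters left out ...]
 21 21 21 20 20 21 21 20 21 21 20 22  8 14 15 14 11 18 20 20 20 20 20 21 20 21 21 20
198 21 21 21 20 20 21 20 20 20 21 19 14  9 14 15 15 11 11 21 20 20 21 20 20 20 21 20 20
202 21 21 21 20 21 20 21 20 20 21 17 15  9 14 15 15 11 15 15 20 20 21 20 20 20 20 20 20
206 20 21 21 20 20 20 20 20 20 21 20 16  9 14 15 15 11 17 20 20 20 21 20 20 20 20 20 19
210 21 21 21 20 20 20 21 20 20 21 20 21  8 14 15 14 11 21 19 20 20 20 20 20 20 20 20 20
214 20 20 21 19 20 20 20 20 20 20 20 21 11 14 15 14 10 21 20 20 20 20 19 20 20 19 19 22
218 21 20 21 20 20 20 20 20 20 21 20 21 10  0  0  0 13 20 20 20 23 24 24 24 24 24 24 24
222 20 20 21 20 20 20 20 20 20 20 20 17  1  1  2  0  5 19 20 23 24 24 24 24 24 24 24 24
```

The handle bar is seen at columns 319–329, rows 135–217. That matches the prediction within 1 px, so it's centred on the plate. Grasping.

step_arm:
  plan:
    - [6,2,35,0,0,0,0.6]
    - [12,4,75,0,0,0,0.5]
    - [12,4,110,0,0,0,0.5]
    - [12,4,135,0,0,0,0.4]
    - [12,4,148,0,0,0.002,0.4]
  force: 50

```text
t: 13.8
ee_pos: [0.4993, -0.2504, 0.0229]
tcp_rot: [[0.958, -0.285, -0.002], [-0.285, -0.958, 0.001], [-0.002, -0.001, -1.0]]
wrist_force: [-0.3, 0.7, 0.7]
grip_width: 0.0385
gripper_force: 0.0
```

step_arm:
  plan:
    - [0,0,2,0,0,0,0.4]
    - [0,0,2,0,0,0,0.3]
    - [0,0,2,0,0,0,0.2]
    - [0,0,2,0,0,0,0.1]
    - [0,0,2,0,0,0,0]

```text
t: 14.3
ee_pos: [0.5004, -0.252, 0.0242]
tcp_rot: [[0.958, -0.287, 0.002], [-0.287, -0.958, -0.0], [0.001, -0.0, -1.0]]
wrist_force: [1.8, 4.6, 6.1]
grip_width: 0.0094
gripper_force: 6.5
```

step_arm:
  plan:
    - [0,0,0,0,0,0,0]
    - [0,0,0,0,0,0,0]
    - [0,0,0,0,0,0,0]
    - [0,0,0,0,0,0,0]
    - [0,0,0,0,0,0,0]
  force: 60

```text
t: 14.8
ee_pos: [0.5004, -0.2521, 0.0242]
tcp_rot: [[0.958, -0.287, 0.001], [-0.287, -0.958, -0.0], [0.001, -0.0, -1.0]]
wrist_force: [0.3, 4.8, 7.8]
grip_width: 0.0096
gripper_force: 60.0
```

step_arm:
  plan:
    - [0,0,-6,0,0,0,0]
    - [0,0,-22,0,0,0,0]
    - [0,0,-45,0,0,0,0]
    - [0,0,-68,0,0,0,0]
    - [0,0,-86,0,0,0,0]

```text
t: 15.3
ee_pos: [0.5, -0.2523, 0.1117]
tcp_rot: [[0.958, -0.287, 0.001], [-0.287, -0.958, -0.001], [0.001, 0.0, -1.0]]
wrist_force: [0.2, -0.8, -3.5]
grip_width: 0.01
gripper_force: 60.0
```

step_arm:
  plan:
    - [0,0,0,0,0,0,0]
    - [0,0,0,0,0,0,0]
    - [0,0,0,0,0,0,0]
    - [0,0,0,0,0,0,0]

```text
t: 15.7
ee_pos: [0.4994, -0.2519, 0.108]
tcp_rot: [[0.958, -0.287, -0.001], [-0.287, -0.958, 0.001], [-0.002, -0.0, -1.0]]
wrist_force: [-0.1, -0.3, -3.3]
grip_width: 0.0093
gripper_force: 60.0
```

```bash
python3 - <<'E'
from h import *
np.set_printoptions(precision=4,suppress=True)
w=cam("wrist"); keep(w,"w10"); go(.4868,.0128,.110,-6.04)
o=manip.get_obs(); print(np.array(o["tcp_rot"]).round(4).tolist(),o["moment"])
z=o["ee_pos"][2]-.0242+.006; R=np.array(o["tcp_rot"]); e=np.array(o["ee_pos"])
for m in((-.058,0),(.058,.035),(.058,-.035)):
    P=e+R[:,0]*m[0]-R[:,1]*m[1]; P[2]=z; b=blob(w,P,14); print(m,proj(w,P),b, None if b is None else R.T@(onz(w,b,z)-e)*1e3)
E
```

```text
pos [ 0.4995 -0.2519  0.1082] yaw -16.69 t 15.75 grip 0.00933342917036381 59.99863386154175 F [-0.6  0.6 -3.2]
delta tool mm [ -88.2 -249.9   -1.6] turn z -0.1858
[[0.9579, -0.2871, -0.0012], [-0.2871, -0.9579, 0.0007], [-0.0014, -0.0003, -1.0]] [-0.0155 -0.013   0.0103]
(-0.058, 0) [319.0902 307.7067] [317.6773 298.7682] [-51.114   -0.9487  18.2704]
(0.058, 0.035) [259.8543 134.9129] [261.7807 136.0848] [ 57.3445 -33.8866  18.1315]
(0.058, -0.035) [378.0352 134.933 ] [379.0114 135.9286] [57.4456 35.611  18.1106]
```

The plate is lifted level (about 3.3 N, not slipping). Its hole pair sits at tool x ≈ 57.4 with a y offset of 0.9 mm. Carrying it over the block.

step_arm:
  plan:
    - [-5,-14,0,0,0,0,0]
    - [-15,-42,-2,0,0,0,0]
    - [-25,-70,-2,0,0,0,0]
    - [-35,-98,-2,0,0,0,0]
    - [-45,-126,-2,0,0,0,0]

```text
t: 16.25
ee_pos: [0.4925, -0.1167, 0.1109]
tcp_rot: [[0.958, -0.287, -0.0], [-0.287, -0.958, 0.0], [-0.0, -0.0, -1.0]]
wrist_force: [0.4, 0.7, -5.1]
grip_width: 0.0092
gripper_force: 60.0
```

step_arm:
  plan:
    - [-10,-28,0,0,0,-0.04,0]
    - [-20,-56,0,0,0,-0.08,0]
    - [-30,-84,0,0,0,-0.12,0]
    - [-38,-110,0,0,0,-0.16,0]
    - [-43.5,-126,0,0,0,-0.186,0]

```text
t: 16.75
ee_pos: [0.4868, 0.017, 0.1109]
tcp_rot: [[0.995, -0.102, -0.0], [-0.102, -0.995, 0.0], [-0.0, -0.0, -1.0]]
wrist_force: [-0.2, -0.6, -3.0]
grip_width: 0.0097
gripper_force: 60.0
```

step_arm:
  plan:
    - [0,0,0,0,0,0,0]
    - [0,0,5,0,0,0,0]
    - [0,0,10,0,0,0,0]
    - [0,0,12,0,0,0,0]
    - [0,0,12,0,0,0,0]

```text
t: 17.25
ee_pos: [0.4872, 0.0142, 0.0985]
tcp_rot: [[0.994, -0.106, -0.001], [-0.106, -0.994, 0.0], [-0.001, 0.0, -1.0]]
wrist_force: [-0.7, -0.3, -3.4]
grip_width: 0.0092
gripper_force: 60.0
```

```bash
python3 - <<'E'
from h import *
np.set_printoptions(precision=4,suppress=True)
cam("wrist");w=cam("wrist"); keep(w,"w11"); go(.4870,.0147,.0845,-6.04)
o=manip.get_obs(); R=np.array(o["tcp_rot"]); e=np.array(o["ee_pos"]); print(R.round(4).tolist())
z=e[2]-.0242+.006
for m in((.058,.035),(.058,-.035)):
    P=e+R[:,0]*m[0]-R[:,1]*m[1]; P[2]=z; b=blob(w,P,14); print(m,proj(w,P),b, R.T@(onz(w,b,z)-e)*1e3,onz(w,b,z))
E
```

```text
pos [0.4875 0.0143 0.0991] yaw -6.07 t 17.35 grip 0.00958157828262219 59.99867498874664 F [-0.5  0.1 -3.7]
delta tool mm [-0.5 -0.3 14.6] turn z -0.0005
[[0.9944, -0.1058, -0.0002], [-0.1058, -0.9944, -0.0], [-0.0002, 0.0, -1.0]]
(0.058, 0.035) [259.5519 134.7325] [256.3396 138.9245] [ 55.5601 -37.0257  18.1887] [0.5466 0.0453 0.0809]
(0.058, -0.035) [377.7522 134.7276] [372.8293 134.8659] [57.9252 32.0881 18.19  ] [ 0.5417 -0.0237  0.0809]
```

step_arm:
  plan:
    - [0,0,4,0,0,0,0]
    - [0,0,9,0,0,0,0]
    - [-0.3,0,13,0,0,0,0]
    - [-0.3,-0.3,14,0,0,0,0]
    - [-0.3,-0.3,14,0,0,0,0]

```text
t: 17.85
ee_pos: [0.4871, 0.0151, 0.0849]
tcp_rot: [[0.994, -0.105, -0.0], [-0.105, -0.994, 0.0], [-0.0, 0.0, -1.0]]
wrist_force: [-0.6, 0.4, -4.6]
grip_width: 0.0094
gripper_force: 60.0
```

step_arm:
  plan:
    - [0,0,0,0,0,0,0]
    - [0,0,0,0,0,0,0]
    - [0,0,0,0,0,0,0]

```text
t: 18.15
ee_pos: [0.4873, 0.0151, 0.0853]
tcp_rot: [[0.994, -0.105, 0.0], [-0.105, -0.994, 0.0], [0.0, -0.0, -1.0]]
wrist_force: [-0.2, 0.0, -3.7]
grip_width: 0.0098
gripper_force: 60.0
```

```bash
python3 - <<'E'
from h import *
np.set_printoptions(precision=4,suppress=True)
w=cam("wrist"); keep(w,"w12"); go(.4870,.0147,.0845,-6.04)
o=manip.get_obs(); R=np.array(o["tcp_rot"]); e=np.array(o["ee_pos"]); g=cv2.cvtColor(w["img"],cv2.COLOR_RGB2GRAY)
for m,T in(((.0574,.0344),(.5474,.0425,.05)),((.0574,-.0356),(.5402,-.0268,.05))):
    P=e+R[:,0]*m[0]-R[:,1]*m[1]; P[2]=e[2]-.0182; Q=P-[0,0,.006]
    u,v=proj(w,P).round().astype(int); print("plate top/bottom rim",proj(w,P),proj(w,Q),"thread",proj(w,T),"win",u-11,v-11)
    print("\n".join(f"{y} "+" ".join(f"{x//10:2d}" for x in g[y,u-11:u+12]) for y in range(v-11,v+12)))
E
```

```text
pos [0.4873 0.0151 0.0853] yaw -6.02 t 18.2 grip 0.009613046287188629 59.99866247177124 F [ 0.4  0.4 -3.2]
delta tool mm [-0.2  0.4  0.8] turn z 0.0003
plate top/bottom rim [260.8503 135.9285] [262.6947 135.455 ] thread [267.0863 135.3836] win 250 125
125 25 25 25 25 25 25 25 25 25 25 25 24 24 25 25 24 25 25 25 25 25 25 25
126 25 25 25 25 25 25 23 22 22 23 24 24 25 25 25 24 25 25 25 25 25 25 25
127 25 25 25 25 25 24 18 15 21 25 25 25 25 24 23 21 23 25 25 25 25 25 25
128 25 25 25 25 25 23 16 21 25 25 25 25 22 12 10  6 12 20 24 25 25 25 25
129 25 25 25 25 23 14 17 25 25 25 24 23 12  4  6  6  6  8 14 23 25 25 25
130 25 25 25 24 17 20 25 25 25 25 20 11  6  7  8  8  8  7  9 18 25 25 25
131 25 25 24 19 14 25 25 25 25 25 18  4  7  8  8  8  8  8  7  8 21 25 25
132 25 25 24  9 17 25 25 25 25 24  9  5  8  8  8  8  8  8  7  6 16 25 25
133 25 25 22  9 20 25 25 25 25 23  7  7  7  8  8  7  8  8  8  7  9 22 25
134 25 25 20 12 23 25 25 25 25 23  7  7  8  8  8  8  8  8  8  7  6 17 25
135 25 25 18 13 23 25 25 25 25 23  7  7  8  8  8  8  8  8  8  8  6 13 25
136 25 25 15 11 22 25 25 25 25 25  7  7  7  8
[... 1909 characters left out ...]
7  6  5  3 10 18 22 23 23 24 23 16 14 24 22
139 25 19  6  8  9  9  9  8  2  2  2  7 16 21 22 23 23 24 23  9 15 25 24
140 25 17 13  7  9  9  9  8  2  3  8 15 20 22 23 23 24 24 20 10 20 25 25
141 25 23 16  6  7  8  7  4  3  7 15 21 22 22 24 24 24 22 13 17 25 25 25
142 25 25 23 15 13  8  9 10 13 18 20 22 23 23 24 24 22 14 12 24 25 25 25
143 25 25 25 24 25 24 23 18 20 22 22 23 24 24 24 21 14 11 22 25 25 25 25
144 25 25 25 25 25 25 25 24 22 23 23 24 24 24 20 13 15 24 25 25 25 25 25
145 25 25 25 25 25 24 25 24 22 22 22 21 21 17 14 18 25 25 25 25 25 25 25
146 25 25 25 25 25 24 25 23 22 22 22 19 21 20 23 25 25 25 25 25 25 25 25
147 25 25 25 25 25 25 25 25 24 25 25 24 25 25 25 25 25 25 25 25 25 25 25
```

The plate-hole outlines are at about (262,136) and (379,136), and the threads seen through them are at about (267,135) and (373.5,135). All are within 1 px (0.7 mm) of the aligned prediction. A last 1 mm down, then let it settle.

step_arm:
  plan:
    - [0,0,1,0,0,0,0]
    - [0,0,1,0,0,0,0]
    - [0,0,1,0,0,0,0]
    - [0,0,1,0,0,0,0]
    - [0,0,1,0,0,0,0]

```text
t: 18.7
ee_pos: [0.4872, 0.0151, 0.0842]
tcp_rot: [[0.994, -0.105, 0.0], [-0.105, -0.994, -0.0], [0.0, -0.0, -1.0]]
wrist_force: [0.0, -0.3, -3.7]
grip_width: 0.0095
gripper_force: 60.0
```

step_arm:
  plan:
    - [0,0,0,0,0,0,0]
    - [0,0,0,0,0,0,0]
    - [0,0,0,0,0,0,0]
    - [0,0,0,0,0,0,0]
    - [0,0,0,0,0,0,0]

```text
t: 19.2
ee_pos: [0.4872, 0.0151, 0.0841]
tcp_rot: [[0.994, -0.105, -0.0], [-0.105, -0.994, 0.0], [-0.0, -0.0, -1.0]]
wrist_force: [-0.6, -0.9, -3.8]
grip_width: 0.0095
gripper_force: 60.0
```

```bash
python3 - <<'E'
from h import *
go(.4870,.0147,.0845,-6.04)
o=manip.get_obs(); print(np.round(o["joint_velocities"],2),np.round(o["tcp_rot"],4).tolist())
S=cam("side"); g=S["img"]
# side view: stopper/bolt left the block and dish contents still tan/upright
for n,P in(("st placed",(.4495,.2846,.024)),("st in",(.4895,.283,.024))):
    b=blob(S,P,9,"tan"); print(n,proj(S,P).round(1),b)
print(manip.job_done())
E
```

```text
pos [0.4872 0.0151 0.0841] yaw -6.03 t 19.2 grip 0.009472993627382712 59.998610615730286 F [-0.6 -0.9 -3.8]
delta tool mm [-0.1  0.4 -0.4] turn z 0.0002
[-0.07 -0.08 -0.05 -0.03 -0.    0.03] [[0.9945, -0.105, -0.0001], [-0.105, -0.9945, 0.0], [-0.0001, -0.0, -1.0]]
st placed [301.3 287.1] [300.91111111 290.36666667]
st in [285.3 280.7] [284.72380952 283.51428571]
the job is handed in; nothing more can be done
None
```

The job is handed in: the stopper and the bolt stand in their dishes, and the arm is holding the cover plate level and steady about 10 mm above the block, with the hole pair within about 1 mm of its threads; the single hole was hidden by the gripper, so its position is inferred from the plate's geometry.

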